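Clear the valve block, draw the plug and show it to the inspection camera

ROBOT

A 7-joint arm with a two-finger parallel gripper is mounted at the origin on the work surface. World frame = base frame: x ahead of the robot, y to its left, z up, the work surface at z = 0. Lengths are in mm, angles in rad, forces in N, time in s.
With the tool pointing down it reaches from about 400 to 875 mm from the base axis. Payload 4.4 kg.
Tool frame: the origin (TCP) lies at the very end of the fingers, on their centre line; the grasp point (between the pads) lies 19 mm behind it (ctrl.grip_depth is the distance from the TCP to the grasp point, in mm); z points along the fingers, x is the direction in which the jaws open and shut, and the axes are right-handed (so a half turn about z gives the same grasp; the last joint's range is limited). The gripper opens to 85 mm and grips with 20 to 120 N. Pads are 22 mm wide; open, the fingers measure 114 mm over their backs; the gripper's body (76 mm by 85 mm) begins 54 mm behind the grasp point. The pads swing forward as they close: fully open they stand 13 mm farther back than shut.
Start: joints at [1.237, 0.628, 0.038, 1.517, -0.027, 0.996, -0.02], TCP at [172.026, -626.838, 191.613] pointing down, gripper open.
Joint ranges: [-3.06, 3.06], [-0.37, 2.12], [-1.25, 1.32], [0.18, 2.47], [-1.1, 4.24], [0.23, 1.98], [-2.94, 2.94]. Speed limits (rad/s): [2.57, 2.57, 3.14, 3.14, 3.14, 3.14, 3.14].

INTERFACE

Orientations are given as [roll, pitch, yaw] about the fixed x, y, z axes, in that order (R = Rz(yaw) Ry(pitch) Rx(roll)).
In Python, from cell import ctrl gives the robot as it stands.
- The arm moves only by the shell command python3 -m creep 'ROWS'. ROWS is JSON, a list of rows, each an object with "hand": the opening, from 0 (shut) to 1 (fully open); "travel": the shift along the tool's x, y, z in cm, a list of three; "angular": the turn, a rotation vector about the tool's x, y, z in degrees, a list of three. In form: [{"hand": hand, "travel": [tx, ty, tz], "angular": [rx, ry, rz]}, ...]. A call has 1 to 20 rows; each row is the pose to reach, as a shift and turn from the pose measured when the call began, along the tool's axes at that moment; what a row does not reach only later rows make up. A row lasts 1/10 s, in which the tool goes at most 50 mm and 8.59 degrees, less where a joint would pass 70% of its speed; a pose out of reach is approached as far as the arm can. A call with a gripper value outside its range is refused whole. The fingers move at their own pace and stop on an object; the grip force is fixed at half the most. Time passes only in rows, so rows that repeat a pose let the fingers close. It gives the time, the measured TCP pose, the force and the opening at its end, in the units of the state.
- ctrl.read_state(): the state, without advancing time (a new reading comes with each control period).
- ctrl.get_image(name): name is "scene" or "side" or "wrist"; returns a dict with "frame" (480x640x3 uint8, red, green, blue), "fx", "fy", "cx", "cy" (pixels), "origin" and "orientation" of the camera in the world. Camera axes: x right, y down, z forward; pixel columns grow to the right and rows downward; lengths in mm; the calibration is good to about 2 mm. The wrist camera is an equidistant fisheye: a pixel r from the principal point sees the ray r / f radians off the axis. A picture is of the moment at which its call begins. There is no depth.
- ctrl.finish_job(): hands the job in, once; it reports no verdict.
Trained networks look in the newest picture that a camera, given by its name, has taken for a name from the list of things; names that differ only in an ending like _2 or _b are one class to them, and where a whole thing is asked for, a point or a joint stands for the part that bears it (a point fixed in the world has none). Each returns a list of dicts, best first, with "confidence" (0 to 1); they miss things now and then, are a little off and sometimes report something else, mostly with a low value. They report only what shows in the picture. A call takes as long as a camera call. They do not tell look-alikes from the thing itself.
- ctrl.regions_of(camera, thing): "region" (480x640 bool, what is visible of it).
- ctrl.spot_point(camera, thing): "at" ([x, y, z] in mm, in world coordinates, good to about 4 mm: a listed point, or the origin of a listed thing).
The state is a dict: "clock": time; "qpos": joint angles; "qd": joint speeds; "tau": joint torques, N m; "eef_pos": TCP position; "tool_rot": TCP orientation; "force": force on the tool from outside, world axes, zero at the start; "torque": the same for the moment, N m; "width": finger opening in mm.
Only numpy, scipy, OpenCV 4.12 (cv2) and the standard library are available. Lean on these libraries where they do the work, as an engineer would, in place of code of your own. Each camera call takes 0.05 s, during which the arm holds its last target. There are 200 camera calls.

TASK

Caramel chips lie on the depositor's valve block: push them all off its top into the blue crumb tray with the scraper, never with the fingers, and stand the scraper back on its mat, before you draw the plug so that nothing falls into the bore. Then pull the plug up out of its bore by its black grip and hold it in the air with its blue window on the camera's line of sight, 130 mm in front of the lens, squarely facing the lens and grip upward in the picture (so tilted as the camera is tilted). Finish while holding it there, still; do not let go, do not bump the camera, and leave the other things on the table where they are.

Things in the scene. Friction and masses are not known exactly. Their poses are not given: they have to be found in the camera images.
- block: fixed aluminium block, origin on the table under it, z up, y along it. Flat rimless top (deck) 60 mm up, x -45..45, y -100..150 mm. At its y = -100 end adjoins the blue crumb tray: y -200..-100, x -70..70, walls 4 mm thick, 45 mm high, floor 4 mm up. The plug's bore goes straight down at y = 105
- bore (a point): centre of the bore's mouth, 36 mm in diameter, on the deck (z = 60 mm); axes as the block's
- deck_edge (a point): middle of the deck's edge above the crumb tray (block y = -100, z = 60 mm); axes as the block's
- plug: valve plug, about 300 g; origin at its foot's centre, z up its axis. Steel stem 34 mm across, 50 long, loose in the bore; flange 50 across, 8 thick, resting on the deck; black grip 16 thick (x), 36 wide (y), 58 to 103 mm above the foot. Lifts straight out, 50 mm, no latch. Blue window pad on the stem's +x side; a blue mark on the flange shows that side from above
- window (a point): centre of the blue window on the plug's stem, at plug x = +17 mm, 25 mm above the foot; its outward direction is plug +x
- scraper: scraper block, 150 g, standing on its mat: white base 30 mm thick (x), 100 mm wide (y), 30 mm high, and on top of it a red upright grip 18 mm thick (x), 60 mm wide (y), from 29 to 75 mm above the underside; origin at the centre of its underside, z up. Its long flat faces, +x and -x, do the pushing
- mat: fixed black rubber mat 110 (x) x 150 (y) x 4 mm where the scraper lives; origin at the centre of its underside
- camera_stand: fixed inspection camera stand: foot 110 mm across, thin post, camera head on top with its tilt axis 300 mm above the table; origin under the post's centre
- camera: camera head, grey, about 60 x 52 x 46 mm, with a black lens barrel 36 mm in diameter; origin on its tilt axis above the post. Looks along its own -x, down by 14 to 34 degrees; its y axis is level, its z is up in the picture. Stiff: it stays as set
- lens (a point): centre of the lens's front, 50 mm from the camera's origin along camera -x; axes as the camera's
- view_point (a point): point in the air 130 mm in front of the lens along its line of sight (camera x = -180 mm), where the window must be; axes as the camera's
- chip0: a brown chip of hard caramel, about 17 x 14 x 12 mm, 10 g, lying loose on the deck; origin at the centre of its underside, z up
- chip1: a brown chip of hard caramel, about 17 x 14 x 12 mm, 10 g, lying loose on the deck; origin at the centre of its underside, z up
- chip2: a brown chip of hard caramel, about 17 x 14 x 12 mm, 10 g, lying loose on the deck; origin at the centre of its underside, z up
- chip3: a brown chip of hard caramel, about 17 x 14 x 12 mm, 10 g, lying loose on the deck; origin at the centre of its underside, z up
- chip4: a brown chip of hard caramel, about 17 x 14 x 12 mm, 10 g, lying loose on the deck; origin at the centre of its underside, z up
- spare_plug: bystander: a spare plug like the other but with a yellow pad, standing in the grey parts tray; origin at its foot
- seal_ring: bystander: black rubber ring, 50 mm across, 8 mm high, in the parts tray; origin under its centre
- cups: bystander: stack of upturned paper cups, 84 mm across, 100 mm high; origin under its centre
- bottle: bystander: white bottle, 64 mm across, 150 mm high; origin under its centre
- jar: bystander: amber jar, 70 mm across, 80 mm high; origin under its centre
- screwdriver: bystander: screwdriver lying on the table; origin under its middle
Mind the look-alikes: they are no part of the job. What is meant by the mat is not yellow, and is the smaller of those in its own colour.

How it is judged (in metres and radians):
On the way, in this order (a step that is already met when the one before it is completed fails the run):
1. all five chips have been pushed off the block into the crumb tray (z of each of chip0, chip1, chip2, chip3, chip4 in the frame of block below 0.043 m and y of chip0 in the frame of block between -0.205 and -0.095 m and x of chip0 in the frame of block between -0.072 and 0.072 m and y of chip1 in the frame of block between -0.205 and -0.095 m and x of chip1 in the frame of block between -0.072 and 0.072 m and y of chip2 in the frame of block between -0.205 and -0.095 m and x of chip2 in the frame of block between -0.072 and 0.072 m and y of chip3 in the frame of block between -0.205 and -0.095 m and x of chip3 in the frame of block between -0.072 and 0.072 m and y of chip4 in the frame of block between -0.205 and -0.095 m and x of chip4 in the frame of block between -0.072 and 0.072 m), for 0.2 s.
2. the scraper stands on its mat again, released (horizontal distance between scraper and mat below 0.04 m and angle between scraper's own z axis and vertical below 0.15 rad and height (world z) of scraper below 0.012 m and contact force between the fingers and scraper below 0.2 N), for 0.2 s.
3. the plug is held at the view point, window facing the lens (distance between window and view_point below 0.018 m and angle between the x axis of plug and the x axis of camera, either way round below 0.21 rad and angle between the y axis of plug and the y axis of camera, either way round below 0.21 rad and angle between plug's own z axis and vertical below 1.2 rad and x of plug in the frame of view_point below -0.005 m and distance between window and lens below 0.145 m and contact force between the fingers and plug above 2 N and contact force between plug and block below 0.2 N and contact force between plug and camera_stand below 0.2 N and contact force between plug and scraper below 0.2 N), for 0.3 s.
At the end, for the whole second after the job is handed in: The plug is held by the fingers alone, still, its window within 18 mm of the view point and facing the lens, level in the picture, within 12 degrees, grip up; all five chips lie in the crumb tray; the scraper stands released on the mat, within 40 mm of its centre (all of step 1 and all of step 2 and all of step 3 and linear speed of plug below 0.03 m/s and angular speed of plug below 0.3 rad/s); the arm keeps its last pose, push and grip.
It fails at once if the plug is raised out of its bore while a chip still lies on the deck (z of plug in the frame of block above 0.03 m and z of any of chip0, chip1, chip2, chip3, chip4 in the frame of block above 0.052 m).
It fails at once if the chips are pushed with the fingers instead of the scraper (contact force between the fingers and chip0 above 1 N or contact force between the fingers and chip1 above 1 N or contact force between the fingers and chip2 above 1 N or contact force between the fingers and chip3 above 1 N or contact force between the fingers and chip4 above 1 N).
It fails at once if the camera or its stand is hit (contact force between any of the arm, the fingers, plug, scraper and camera_stand above 2 N).
It fails at once if a bystander is moved by more than 30 mm (distance of any of spare_plug, seal_ring, cups, bottle, jar, screwdriver from where it was at the start of the episode above 0.03 m).
It also fails if it takes over 51 s, if anything falls off the work surface, if the arm or the gripper's body presses on something with over 40 N, if the wrist force passes 120 N, or if a joint passes its speed limit or range.

## Working session

There is one attempt and no reset: what is moved stays moved. The work goes in short steps, Python scripts to look and compute and a shell command to move; the robot and the scene stay as the last step left them, time stands still between calls to the robot, and variables do not carry over. Pictures are saved under pics/ and viewed, about 8 in all and at most 12, crops included, and the job is handed in when it is done.

```bash
mkdir -p pics; ls
python3 - <<'E'
from cell import ctrl
import cv2,numpy as np
s=ctrl.read_state();print({k:np.round(v,3).tolist() for k,v in s.items()})
for n in ["scene","side"]:
    im=ctrl.get_image(n);cv2.imwrite(f"pics/{n}0.png",im["frame"][:,:,::-1]);print(n,im["fx"],im["cx"],im["cy"],np.round(im["origin"],1),np.round(im["orientation"],4))
    for t in ["bore","deck_edge","plug","window","scraper","mat","camera_stand","camera","lens","view_point","chip0","spare_plug","cups","bottle","jar","block","screwdriver"]:
        print(t,[(np.round(d["at"],0).tolist(),round(d["confidence"],2)) for d in ctrl.spot_point(n,t)])
E
```

```text
pics
{'clock': 0.0, 'qpos': [1.237, 0.629, 0.038, 1.518, -0.027, 0.996, -0.02], 'qd': [-0.0, -0.001, 0.001, -0.001, 0.002, -0.001, -0.0], 'tau': [0.0, -56.341, 1.226, -19.345, 0.011, 0.011, 0.0], 'eef_pos': [171.853, -626.143, 190.693], 'tool_rot': [3.142, 0.002, -1.303], 'force': [0.078, 0.255, -0.025], 'torque': [0.046, 0.007, 0.02], 'width': 85.311}
scene 623.4600232718918 309.78562834019965 234.17971840507337 [1462.4  882.1 1023.5] [-2.1625 -0.0215  2.3419]
bore [([512.0, -99.0, 61.0], 0.73), ([498.0, 43.0, 59.0], 0.67), ([498.0, 42.0, 8.0], 0.53)]
deck_edge [([481.0, -163.0, 59.0], 0.97)]
plug [([501.0, 43.0, 12.0], 0.7)]
window [([516.0, 50.0, 38.0], 0.83), ([551.0, -450.0, 1.0], 0.28)]
scraper [([530.0, 327.0, 3.0], 0.7), ([497.0, 45.0, 59.0], 0.36), ([535.0, 314.0, 2.0], 0.34)]
mat [([815.0, 43.0, -0.0], 0.8), ([538.0, 312.0, -2.0], 0.63), ([303.0, 384.0, -5.0], 0.57), ([530.0, 326.0, -2.0], 0.49)]
camera_stand [([729.0, -132.0, -2.0], 0.76)]
camera [([700.0, 204.0, -3.0], 0.71), ([736.0, -138.0, 298.0], 0.56), ([405.0, -463.0, 1.0], 0.3)]
lens [([689.0, -132.0, 276.0], 0.85)
[... 569 characters left out ...]
24.4] [-2.1084 -0.0262 -0.596 ]
bore []
deck_edge [([479.0, -162.0, 55.0], 0.56)]
plug [([728.0, -132.0, 299.0], 0.57)]
window []
scraper [([528.0, 324.0, 4.0], 0.97)]
mat [([301.0, 388.0, 4.0], 0.86), ([536.0, 312.0, -1.0], 0.58)]
camera_stand [([731.0, -136.0, -1.0], 0.6)]
camera [([729.0, -130.0, 297.0], 0.84)]
lens [([690.0, -129.0, 276.0], 0.89), ([537.0, 310.0, 0.0], 0.51)]
view_point []
chip0 [([479.0, -161.0, 59.0], 0.62)]
spare_plug [([614.0, -417.0, 7.0], 0.84)]
cups []
bottle [([544.0, 499.0, -2.0], 0.62)]
jar []
block [([486.0, -66.0, 0.0], 0.61), ([479.0, -158.0, 56.0], 0.36), ([731.0, -136.0, -0.0], 0.24)]
screwdriver [([400.0, -465.0, 2.0], 0.67), ([544.0, 498.0, -3.0], 0.45)]
```

View pics/scene0.png

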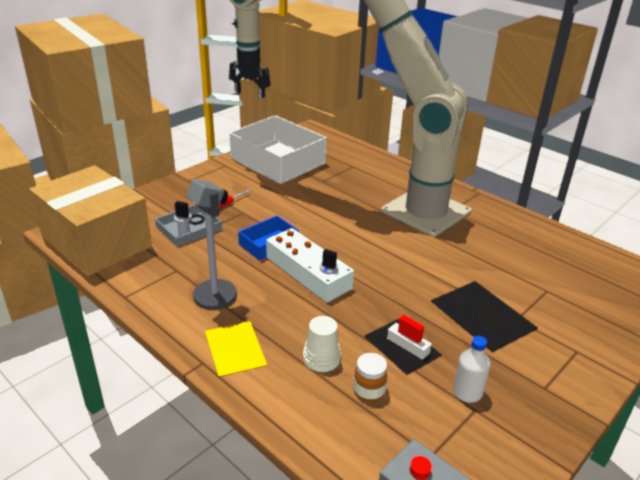

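View pics/side0.png

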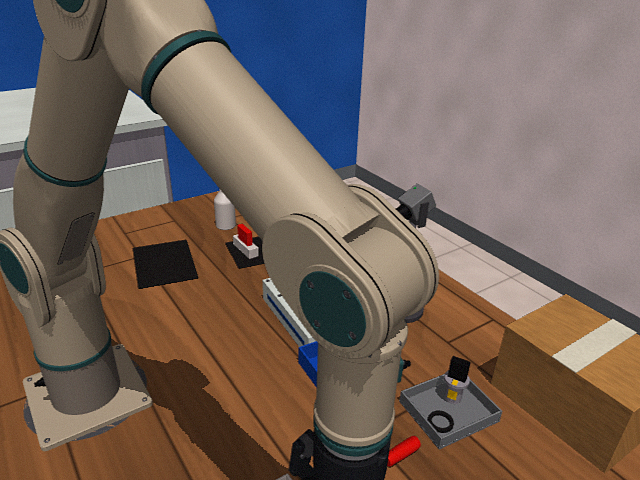

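The scene view shows chips at about (278–308, 233–250), the plug at (329,262), the scraper on the small black mat at (408,337) and the camera head at (205,195). I'll make a move-computing helper, then go over the block with the wrist camera.

```bash
cat > h.py <<'E'
from cell import ctrl
import numpy as np, cv2
from scipy.spatial.transform import Rotation as R
def rot(rpy): return R.from_euler('xyz',rpy)
def to(p,rpy,s=None):
    """print the row target (cm, deg in the tool's axes) taking the TCP to p (mm), rpy (rad) or Rotation"""
    s=s or ctrl.read_state(); r0=rot(s["tool_rot"]); r=rpy if isinstance(rpy,R) else rot(rpy)
    d=r0.inv().apply(np.array(p)-s["eef_pos"])/10; w=(r0.inv()*r).as_rotvec(degrees=True)
    n=max(np.linalg.norm(d)*10/50,np.linalg.norm(w)/8.59)
    print("travel",np.round(d,2).tolist(),"angular",np.round(w,1).tolist(),"rows>=",round(n,1))
def pix2plane(im,uv,z,fish=False):
    """pixels -> world points on the plane at height z"""
    uv=np.atleast_2d(uv).astype(float); a=(uv-[im["cx"],im["cy"]])/[im["fx"],im["fy"]]
    if fish:
        r=np.linalg.norm(a,axis=1,keepdims=True); a=a/np.maximum(r,1e-9); v=np.hstack([a*np.sin(r),np.cos(r)])
    else: v=np.hstack([a,np.ones((len(a),1))])
    v=rot(im["orientation"]).apply(v); o=np.array(im["origin"])
    return o+v*((z-o[2])/v[:,2])[:,None]
def proj(im,p,fish=False):
    c=rot(im["orientation"]).inv().apply(np.atleast_2d(p)-np.array(im["origin"]))
    if fish:
        q=np.linalg.norm(c[:,:2],axis=1,keepdims=True); a=c[:,:2]/q*np.arctan2(q,c[:,2:])
    else: a=c[:,:2]/c[:,2:]
    return a*[im["fx"],im["fy"]]+[im["cx"],im["cy"]]
E
python3 - <<'E'
from h import *
to([470,-320,330],[np.pi,0,-0.9])
to([440,-70,360],[np.pi,0,-0.087])
E
```

```text
travel [-21.7, -36.85, -13.84] angular [-0.0, 0.0, -23.1] rows>= 9.0
travel [-46.61, -40.58, -16.84] angular [-0.0, -0.0, -69.7] rows>= 12.8
```

```bash
python3 -m creep '[{"hand":1,"travel":[-10,-18,-8],"angular":[0,0,-9]},{"hand":1,"travel":[-12,-22,-10],"angular":[0,0,-17]},{"hand":1,"travel":[-16,-28,-12],"angular":[0,0,-23]},{"hand":1,"travel":[-21.7,-36.8,-14],"angular":[0,0,-30]},{"hand":1,"travel":[-21.7,-36.8,-14],"angular":[0,0,-36]},{"hand":1,"travel":[-21.7,-36.8,-14],"angular":[0,0,-42]},{"hand":1,"travel":[-21.7,-36.8,-14],"angular":[0,0,-48]},{"hand":1,"travel":[-30,-38,-15],"angular":[0,0,-55]},{"hand":1,"travel":[-40,-39,-16],"angular":[0,0,-62]},{"hand":1,"travel":[-46.6,-40.6,-16.8],"angular":[0,0,-70]},{"hand":1,"travel":[-46.6,-40.6,-16.8],"angular":[0,0,-70]},{"hand":1,"travel":[-46.6,-40.6,-16.8],"angular":[0,0,-70]},{"hand":1,"travel":[-46.6,-40.6,-16.8],"angular":[0,0,-70]},{"hand":1,"travel":[-46.6,-40.6,-16.8],"angular":[0,0,-70]},{"hand":1,"travel":[-46.6,-40.6,-16.8],"angular":[0,0,-70]}]'
python3 - <<'E'
from h import *
im=ctrl.get_image("wrist");cv2.imwrite("pics/w1.png",im["frame"][:,:,::-1]);print({k:np.round(im[k],3) for k in im if k!="frame"})
for t in ["bore","deck_edge","plug","window","camera","lens","camera_stand","chip0","scraper","mat"]:
    print(t,[(np.round(d["at"],0).tolist(),round(d["confidence"],2)) for d in ctrl.spot_point("wrist",t)])
im=ctrl.get_image("side");cv2.imwrite("pics/s1.png",im["frame"][:,:,::-1])
for t in ["bore","deck_edge","plug","window","camera","lens","scraper","mat"]:
    print(t,[(np.round(d["at"],0).tolist(),round(d["confidence"],2)) for d in ctrl.spot_point("side",t)])
E
```

```text
clock: 3.3
eef_pos: [440.9, -65.1, 361.0]
tool_rot: [-3.14, -0.003, -0.073]
force: [0.6, -0.5, 0.3]
width: 85.0
{'fx': np.float64(371.648), 'fy': np.float64(371.648), 'cx': np.float64(314.855), 'cy': np.float64(240.165), 'origin': array([447.087,  12.911, 544.042]), 'orientation': array([ 2.835, -0.004, -0.074])}
bore []
deck_edge [([480.0, -160.0, 59.0], 0.93)]
plug [([499.0, 43.0, 11.0], 0.88)]
window [([516.0, 49.0, 36.0], 0.72)]
camera [([731.0, -137.0, 304.0], 0.7), ([550.0, -449.0, -0.0], 0.29)]
lens [([688.0, -128.0, 278.0], 0.78), ([621.0, -415.0, 3.0], 0.58), ([552.0, -446.0, 2.0], 0.39)]
camera_stand [([734.0, -139.0, -2.0], 0.92)]
chip0 [([499.0, 44.0, 11.0], 0.72), ([460.0, -134.0, 62.0], 0.69), ([504.0, -132.0, 62.0], 0.63), ([504.0, -98.0, 60.0], 0.49), ([513.0, -64.0, 62.0], 0.46), ([463.0, -68.0, 60.0], 0.45)]
scraper []
mat [([815.0, 46.0, -3.0], 0.67), ([503.0, -101.0, 63.0], 0.36)]
bore [([496.0, 42.0, 65.0], 0.67), ([615.0, -418.0, 9.0], 0.21)]
deck_edge []
plug [([497.0, 40.0, 10.0], 0.87), ([466.0, -140.0, 55.0], 0.19)]
window [([509.0, 47.0, 33.0], 0.8), ([496.0, 43.0, 63.0], 0.63), ([545.0, 497.0, -3.0], 0.47)]
camera [([730.0, -131.0, 298.0], 0.8)]
lens [([688.0, -127.0, 274.0], 0.91), ([487.0, -66.0, 2.0], 0.22)]
scraper [([528.0, 328.0, 6.0], 0.77)]
mat [([819.0, 44.0, 2.0], 0.96), ([536.0, 310.0, -2.0], 0.74), ([300.0, 386.0, 2.0], 0.59)]
```

View pics/w1.png

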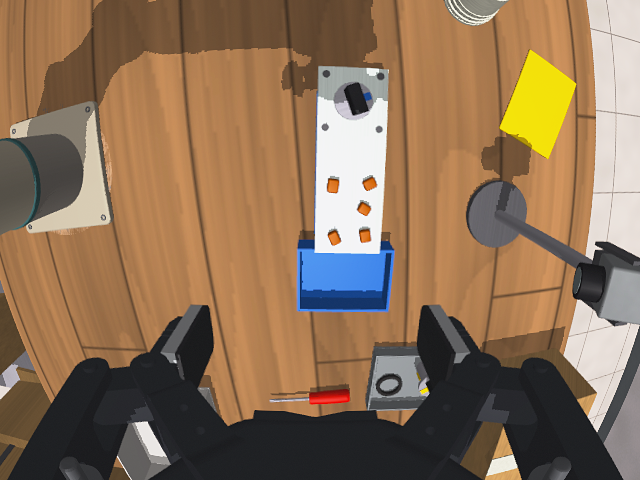

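Run:
```python
from h import *
import glob
# scraper yaw from the side picture's white/red areas; use network region + red mask
im=ctrl.get_image("scene");f=im["frame"];cv2.imwrite("pics/sc1.png",f[:,:,::-1])
h=cv2.cvtColor(f,cv2.COLOR_RGB2HSV)
m=((h[...,0]<8)|(h[...,0]>172))&(h[...,1]>170)&(h[...,2]>90)
n,l,st,c=cv2.connectedComponentsWithStats(m.astype(np.uint8))
for i in range(1,n):
    if st[i,4]>30: print(st[i],c[i])
reg=ctrl.regions_of("scene","scraper")
for r in reg[:1]:
    ys,xs=np.nonzero(r["region"]);print(r["confidence"],xs.min(),xs.max(),ys.min(),ys.max())
print(pix2plane(im,[[388,333],[430,352]],34))
x0,y0=370,290;cv2.imwrite("pics/crop1.png",cv2.resize(f[290:390,350:470,::-1],None,fx=5,fy=5,interpolation=cv2.INTER_CUBIC))
```

```text
[219 196  15  13  82] [226.5        201.97560976]
[398 314  26  29 474] [410.58649789 327.82278481]
[411 456  21  24 402] [420.36069652 467.48756219]
0.97 387 429 314 358
[[554.9479527  282.19706144  34.        ]
 [536.4748395  386.66386755  34.        ]]
```

View pics/crop1.png

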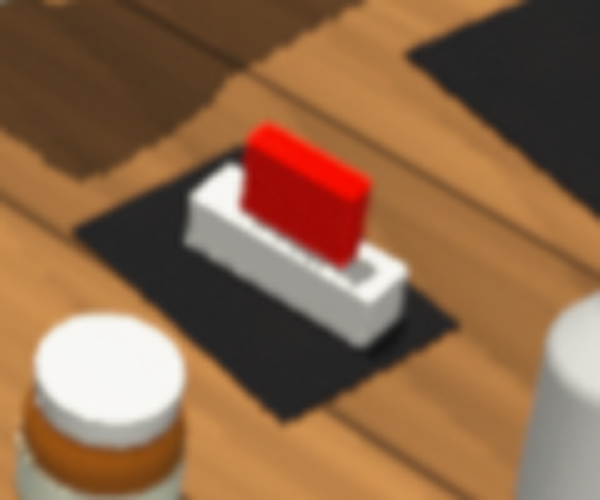

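Run:
```python
from h import *
im=ctrl.get_image("scene")
a=pix2plane(im,[[387.6,330.6],[422.6,350.6]],34);print(a)
b=pix2plane(im,[[399.4,316.6],[422.5,327.8],[403,314.6],[424,326.6]],79);print(b)
for q in (a,b[:2],b[2:]):
    d=q[1]-q[0];print(np.linalg.norm(d),np.degrees(np.arctan2(-d[0],d[1])))
to([530,200,330],[np.pi,0,0.0])
```

```text
[[549.21082884 276.500231    34.        ]
 [544.70468306 372.39861467  34.        ]]
[[534.62955651 293.94837595  79.        ]
 [527.67936225 353.21337277  79.        ]
 [523.20214592 295.54359355  79.        ]
 [522.02108177 353.25373097  79.        ]]
96.00419438565716 2.69027859174975
59.67114082791142 6.688706302755287
57.72222166941489 1.1724204634361521
travel [6.75, -27.64, 2.96] angular [-0.0, -0.0, -4.7] rows>= 5.7
```

```bash
python3 -m creep '[{"hand":1,"travel":[6.5,-27.5,12],"angular":[0,0,-7]},{"hand":1,"travel":[6.5,-27.5,12],"angular":[0,0,-7]},{"hand":1,"travel":[6.5,-27.5,12],"angular":[0,0,-7]},{"hand":1,"travel":[6.5,-27.5,12],"angular":[0,0,-7]},{"hand":1,"travel":[6.5,-27.5,12],"angular":[0,0,-7]},{"hand":1,"travel":[6.5,-27.5,12],"angular":[0,0,-7]},{"hand":1,"travel":[6.5,-27.5,12],"angular":[0,0,-7]},{"hand":1,"travel":[6.5,-27.5,12],"angular":[0,0,-7]}]'
python3 - <<'E'
from h import *
im=ctrl.get_image("wrist");f=im["frame"];cv2.imwrite("pics/w2.png",f[:,:,::-1])
for t in ["scraper","mat"]:
    print(t,[(np.round(d["at"],1).tolist(),round(d["confidence"],2)) for d in ctrl.spot_point("wrist",t)])
h=cv2.cvtColor(f,cv2.COLOR_RGB2HSV)
m=((h[...,0]<8)|(h[...,0]>172))&(h[...,1]>170)&(h[...,2]>80)
n,l,st,c=cv2.connectedComponentsWithStats(m.astype(np.uint8))
for i in range(1,n):
    if st[i,4]>100: print(st[i],c[i])
h0,w0=0,0
E
```

```text
clock: 5.25
eef_pos: [526.6, 200.5, 238.5]
tool_rot: [-3.141, 0.002, 0.044]
force: [-1.0, -0.5, -0.0]
width: 85.2
scraper [([523.2, 327.7, 5.1], 0.66)]
mat [([298.7, 388.3, -1.6], 0.82), ([536.5, 318.4, 2.1], 0.77), ([817.9, 45.7, -1.1], 0.68)]
[ 313   47   20   64 1162] [322.34767642  78.57487091]
```

View pics/w2.png

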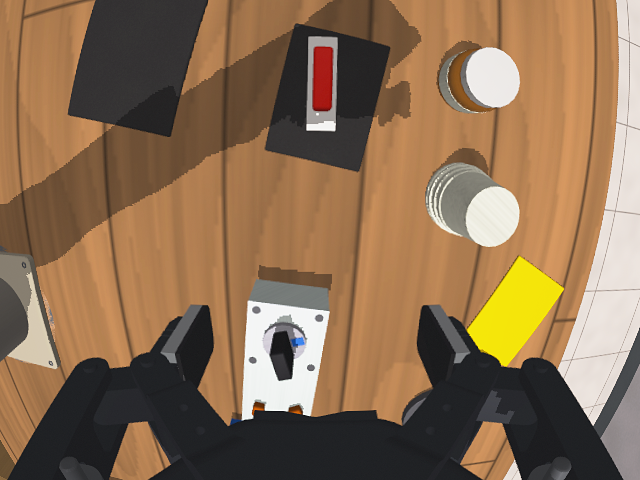

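Run:
```python
from h import *
im=ctrl.get_image("wrist")
a=pix2plane(im,[[309,37],[337,37],[336,131],[307,131]],34,True);print(a[:,:2],a.mean(0))
for i,j in((3,0),(2,1)):
    d=a[j]-a[i];print(np.linalg.norm(d),np.degrees(np.arctan2(-d[0],d[1])))
m=pix2plane(im,[[296,24],[390,46],[359,171],[265,150]],4,True);print("mat",m.mean(0), m)
mk=pix2plane(im,[[299,341]],68,True);print("mark",mk)
to([526,326,53],[np.pi,0,0.05])
to([526,326,140],[np.pi,0,0.05])
```

```text
[[516.69874361 369.597439  ]
 [545.37673581 370.92127795]
 [548.28155222 270.63786525]
 [518.35622381 269.40836726]] [532.17831386 320.14123736  34.        ]
100.20278108743923 0.9477875784479238
100.32547443766987 1.6591696663281212
mat [539.29627185 309.30049255   4.        ] [[501.01866532 392.1418067    4.        ]
 [606.63697221 372.59078892   4.        ]
 [578.27579062 226.16379557   4.        ]
 [471.25365924 246.30557901   4.        ]]
mark [[517.04359919  42.31534871  68.        ]]
travel [0.29, -12.94, 18.72] angular [0.1, -0.1, -0.7] rows>= 4.6
travel [0.3, -12.93, 10.02] angular [0.1, -0.1, -0.7] rows>= 3.3
```

```bash
python3 - <<'E'
from h import *
to([531,321.5,42],[np.pi,0,0.023])
E
python3 -m creep '[{"hand":1,"travel":[0.2,-12,8],"angular":[0,0,1.2]},{"hand":1,"travel":[0.2,-12.1,8],"angular":[0,0,1.2]},{"hand":1,"travel":[0.2,-12.2,10],"angular":[0,0,1.2]},{"hand":1,"travel":[0.2,-12.2,13],"angular":[0,0,1.2]}]'
```

```text
travel [0.77, -12.47, 19.82] angular [0.1, -0.1, 0.9] rows>= 4.7
clock: 5.85
eef_pos: [525.0, 323.4, 110.4]
tool_rot: [-3.137, -0.003, 0.021]
force: [0.4, 0.6, 0.3]
width: 85.2
```

```bash
python3 -m creep '[{"hand":1,"travel":[0.6,0.2,3.4],"angular":[0,0,0]},{"hand":1,"travel":[0.6,0.2,6.4],"angular":[0,0,0]},{"hand":1,"travel":[0.6,0.2,6.8],"angular":[0,0,0]},{"hand":0,"travel":[0.6,0.2,6.8],"angular":[0,0,0]},{"hand":0,"travel":[0.6,0.2,6.8],"angular":[0,0,0]},{"hand":0,"travel":[0.6,0.2,6.8],"angular":[0,0,0]},{"hand":0,"travel":[0.6,0.2,6.8],"angular":[0,0,0]},{"hand":0,"travel":[0.6,0.2,6.8],"angular":[0,0,0]},{"hand":0,"travel":[0.6,0.2,6.8],"angular":[0,0,0]},{"hand":0,"travel":[0.6,0.2,6.8],"angular":[0,0,0]}]'
```

```text
clock: 6.85
eef_pos: [531.3, 321.8, 42.6]
tool_rot: [-3.137, -0.004, 0.021]
force: [-0.5, -0.5, 0.2]
width: -0.1
```

The width reads 0, so the grasp missed; checking.

Run:
```python
from h import *
im=ctrl.get_image("wrist");w=im["frame"].copy()
s=ctrl.get_image("scene")["frame"]
print(ctrl.read_state()["width"])
c=cv2.resize(s[270:390,330:490],(640,480),interpolation=cv2.INTER_CUBIC)
cv2.imwrite("pics/m3.png",cv2.resize(np.hstack([w,c]),(800,300))[:,:,::-1])
for cam in("wrist","scene"):print([(np.round(d["at"],1).tolist(),round(d["confidence"],2)) for d in ctrl.spot_point(cam,"scraper")])
```

```text
-0.21358937192474253
[([521.4, 325.5, 4.8], 0.9)]
[([529.2, 326.2, 1.7], 0.88)]
```

View pics/m3.png

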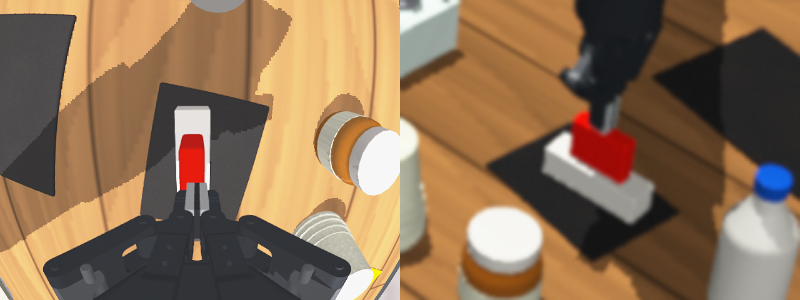

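Run:
```python
from h import *
p=np.array(ctrl.read_state()["eef_pos"]);im=ctrl.get_image("scene");w=ctrl.get_image("wrist")
pts=[p,p+[0,0,40],[531,291.5,79],[531,351.5,79],[531,321.5,79]]
a=proj(im,pts);b=proj(w,pts,True);print(np.round(a),np.round(b))
f=im["frame"].copy();g=w["frame"].copy()
for q in a: cv2.circle(f,tuple(int(v) for v in np.round(q)),0,(0,255,0),1)
for q in b: cv2.circle(g,tuple(int(v) for v in np.round(q)),2,(0,255,0),-1)
c=cv2.resize(f[290:380,360:460],(533,480),interpolation=cv2.INTER_NEAREST)
g=cv2.resize(g[120:400,220:400],(308,480))
cv2.imwrite("pics/m4.png",cv2.resize(np.hstack([c,g]),(800,456))[:,:,::-1])
```

```text
[[408. 334.]
 [410. 321.]
 [400. 315.]
 [421. 328.]
 [410. 322.]] [[313. 276.]
 [313. 312.]
 [311. 363.]
 [313. 245.]
 [312. 309.]]
```

View pics/m4.png

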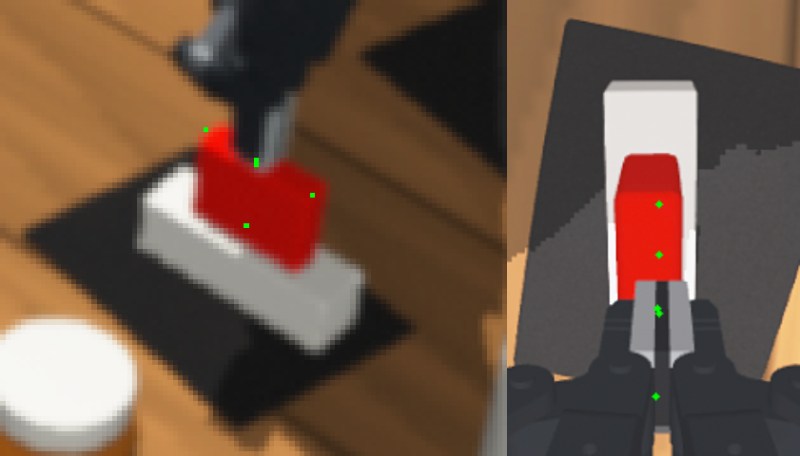

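Run:
```python
from h import *
print(ctrl.grip_depth)
w=ctrl.get_image("wrist");s=ctrl.read_state();p=np.array(s["eef_pos"]);r=rot(s["tool_rot"])
for h in (0,13,30,40,53):
    print(h,np.round(proj(w,p+r.apply([[42.5,-11,-h],[-42.5,-11,-h],[42.5,11,-h],[0,-11,-h],[11,-11,-h]]),True)).tolist())
print(s["force"],s["torque"])
```

```text
18.700000000000003
0 [[392.0, 257.0], [233.0, 257.0], [390.0, 294.0], [313.0, 257.0], [334.0, 257.0]]
13 [[398.0, 266.0], [228.0, 266.0], [394.0, 305.0], [313.0, 266.0], [335.0, 266.0]]
30 [[405.0, 279.0], [220.0, 279.0], [401.0, 321.0], [312.0, 280.0], [337.0, 280.0]]
40 [[410.0, 288.0], [214.0, 288.0], [405.0, 332.0], [312.0, 290.0], [338.0, 289.0]]
53 [[418.0, 302.0], [207.0, 302.0], [412.0, 347.0], [312.0, 304.0], [340.0, 303.0]]
[ 0.34100731 -0.62976127 -0.13202392] [-0.0366186  -0.05069462 -0.01791901]
```

The fingertips sit about 40 mm behind the reported TCP: both cameras place the closed tips at z≈80 mm while the reading says 42 mm. So I closed above the grip. I'll go 40 mm deeper, watching the force.

```bash
python3 -m creep '[{"hand":1,"travel":[0,0,-2],"angular":[0,0,0]},{"hand":1,"travel":[0,0,-2],"angular":[0,0,0]},{"hand":1,"travel":[0,0,-2],"angular":[0,0,0]},{"hand":1,"travel":[0,0,-2],"angular":[0,0,0]},{"hand":1,"travel":[0,0,-2],"angular":[0,0,0]},{"hand":1,"travel":[0,0,-1],"angular":[0,0,0]},{"hand":1,"travel":[0,0,1],"angular":[0,0,0]},{"hand":1,"travel":[0,0,2.5],"angular":[0,0,0]},{"hand":1,"travel":[0,0,3.7],"angular":[0,0,0]},{"hand":1,"travel":[0,0,3.8],"angular":[0,0,0]}]'
python3 -m creep '[{"hand":0,"travel":[0,0,0],"angular":[0,0,0]},{"hand":0,"travel":[0,0,0],"angular":[0,0,0]},{"hand":0,"travel":[0,0,0],"angular":[0,0,0]},{"hand":0,"travel":[0,0,0],"angular":[0,0,0]},{"hand":0,"travel":[0,0,0],"angular":[0,0,0]},{"hand":0,"travel":[0,0,0],"angular":[0,0,0]},{"hand":0,"travel":[0,0,0],"angular":[0,0,0]}]'
```

```text
clock: 8.2
eef_pos: [530.0, 321.0, 2.1]
tool_rot: [-3.14, -0.0, 0.021]
force: [-0.2, -0.4, -0.0]
width: 85.8
clock: 8.9
eef_pos: [530.0, 320.9, 2.2]
tool_rot: [-3.14, -0.0, 0.021]
force: [0.4, -0.1, 1.1]
width: 16.8
```

Run:
```python
from h import *
y=np.radians(-95.05)
to([530,321,170],[np.pi,0,0.021]);to([491,-17,170],[np.pi,0,y]);to([491,-17,60.5],[np.pi,0,y])
```

```text
travel [-0.0, -0.04, -16.78] angular [-0.1, -0.0, -0.0] rows>= 3.4
travel [-4.6, 33.67, -16.84] angular [-0.1, 0.1, 96.2] rows>= 11.2
travel [-4.61, 33.69, -5.89] angular [-0.1, 0.1, 96.2] rows>= 11.2
```

```bash
python3 -m creep '[{"hand":0,"travel":[0,0,-3],"angular":[0,0,0]},{"hand":0,"travel":[0,0,-7],"angular":[0,0,0]},{"hand":0,"travel":[0,0,-12],"angular":[0,0,8]},{"hand":0,"travel":[-0.5,3,-16],"angular":[0,0,16]},{"hand":0,"travel":[-1,7,-17],"angular":[0,0,24]},{"hand":0,"travel":[-1.5,11,-17],"angular":[0,0,32]},{"hand":0,"travel":[-2,15,-17],"angular":[0,0,40]},{"hand":0,"travel":[-2.5,19,-17],"angular":[0,0,48]},{"hand":0,"travel":[-3,23,-17],"angular":[0,0,56]},{"hand":0,"travel":[-3.5,27,-17],"angular":[0,0,64]},{"hand":0,"travel":[-4,30,-17],"angular":[0,0,72]},{"hand":0,"travel":[-4.4,32,-17],"angular":[0,0,80]},{"hand":0,"travel":[-4.6,33.7,-17],"angular":[0,0,88]},{"hand":0,"travel":[-4.6,33.7,-17],"angular":[0,0,96.2]},{"hand":0,"travel":[-4.6,33.7,-17],"angular":[0,0,96.2]},{"hand":0,"travel":[-4.6,33.7,-17],"angular":[0,0,96.2]},{"hand":0,"travel":[-4.6,33.7,-17],"angular":[0,0,96.2]}]'
python3 - <<'E'
from h import *
y=np.radians(-95.05)
to([491,-17,60.5],[np.pi,0,y])
im=ctrl.get_image("scene")
for n in ("scraper","deck_edge","chip0","plug"): print(n,[(np.round(d["at"],1).tolist(),round(d["confidence"],2)) for d in ctrl.spot_point("scene",n)])
w=ctrl.get_image("wrist");cv2.imwrite("pics/w5.png",np.vstack([w["frame"]])[:,:,::-1])
E
```

```text
clock: 10.6
eef_pos: [491.0, -16.6, 171.5]
tool_rot: [3.141, 0.002, -1.655]
force: [-0.0, -0.6, -1.7]
width: 17.2
travel [0.07, -0.01, 11.1] angular [0.0, 0.1, 0.2] rows>= 2.2
scraper [([496.2, -15.5, 171.5], 0.82)]
deck_edge [([479.6, -162.0, 55.8], 0.97), ([497.5, 46.7, 61.0], 0.63)]
chip0 [([460.2, -134.8, 59.7], 0.58), ([463.6, -62.5, 60.6], 0.57), ([506.3, -135.6, 61.5], 0.53), ([483.6, -64.9, -0.2], 0.52), ([505.6, -95.7, 62.0], 0.46), ([511.0, -64.0, 61.6], 0.37)]
plug [([499.4, 43.9, 9.1], 0.74)]
```

View pics/w5.png

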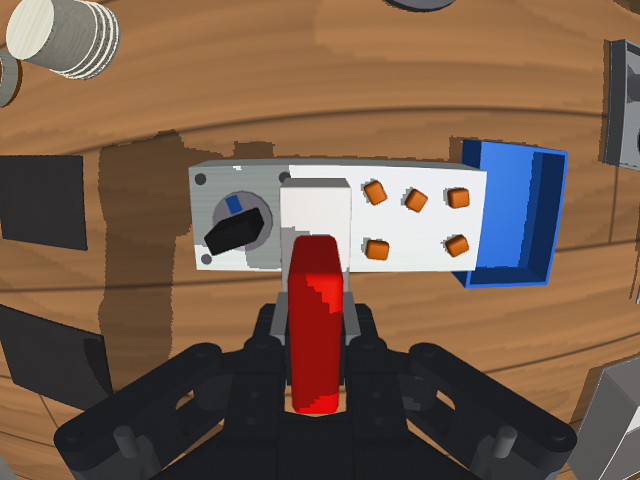

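```bash
python3 -m creep '[{"hand":0,"travel":[0,0,5],"angular":[0,0,0]},{"hand":0,"travel":[0,0,9],"angular":[0,0,0]},{"hand":0,"travel":[0,0,10.8],"angular":[0,0,0]},{"hand":0,"travel":[0,0,11.1],"angular":[0,0,0]},{"hand":0,"travel":[0,0,11.1],"angular":[0,0,0]}]'
python3 - <<'E'
from h import *
s=ctrl.read_state();print(s["force"],s["eef_pos"])
E
```

```text
clock: 11.4
eef_pos: [491.2, -16.9, 60.5]
tool_rot: [3.141, 0.002, -1.657]
force: [0.5, 0.1, -0.6]
width: 17.4
[ 0.51030564  0.14773199 -0.61944499] [491.18284946 -16.92606863  60.52307955]
```

```bash
python3 -m creep '[{"hand":0,"travel":[1,0,0],"angular":[0,0,0]},{"hand":0,"travel":[2,0,0],"angular":[0,0,0]},{"hand":0,"travel":[3,0,0],"angular":[0,0,0]},{"hand":0,"travel":[4,0,0],"angular":[0,0,0]},{"hand":0,"travel":[5,0,0],"angular":[0,0,0]},{"hand":0,"travel":[6,0,0],"angular":[0,0,0]},{"hand":0,"travel":[7,0,0],"angular":[0,0,0]},{"hand":0,"travel":[8,0,0],"angular":[0,0,0]},{"hand":0,"travel":[9,0,0],"angular":[0,0,0]},{"hand":0,"travel":[10,0,0],"angular":[0,0,0]},{"hand":0,"travel":[11,0,0],"angular":[0,0,0]},{"hand":0,"travel":[12,0,0],"angular":[0,0,0]},{"hand":0,"travel":[12.8,0,0],"angular":[0,0,0]},{"hand":0,"travel":[13.6,0,0],"angular":[0,0,0]},{"hand":0,"travel":[14.4,0,0],"angular":[0,0,0]},{"hand":0,"travel":[15.2,0,0],"angular":[0,0,0]},{"hand":0,"travel":[16,0,0],"angular":[0,0,0]},{"hand":0,"travel":[16,0,0],"angular":[0,0,0]}]'
python3 - <<'E'
from h import *
to([529,317,170],[np.pi,0,-0.0]);to([538,310,2.5],[np.pi,0,0])
E
```

```text
clock: 13.2
eef_pos: [477.2, -177.9, 60.2]
tool_rot: [3.141, 0.001, -1.659]
force: [0.1, -0.2, -1.8]
width: 17.3
travel [-49.77, -0.79, -10.92] angular [-0.0, 0.1, -95.1] rows>= 11.1
travel [-49.13, -1.75, 5.83] angular [-0.0, 0.1, -95.1] rows>= 11.1
```

```bash
python3 -m creep '[{"hand":0,"travel":[0,0,-4],"angular":[0,0,0]},{"hand":0,"travel":[-2,0,-9],"angular":[0,0,-4]},{"hand":0,"travel":[-6,0,-11],"angular":[0,0,-10]},{"hand":0,"travel":[-10,0,-11],"angular":[0,0,-18]},{"hand":0,"travel":[-14,0,-11],"angular":[0,0,-26]}]'
python3 - <<'E'
from h import *
s=ctrl.read_state()
a=ctrl.get_image("wrist");b=ctrl.get_image("scene");c=ctrl.get_image("side")
for n,im,fi in(("wrist",a,1),("scene",b,0),("side",c,0)):
    f=im["frame"];h=cv2.cvtColor(f,cv2.COLOR_RGB2HSV)
    m=(h[...,0]>5)&(h[...,0]<16)&(h[...,1]>190)&(h[...,2]>110)
    k,l,st,ce=cv2.connectedComponentsWithStats(m.astype(np.uint8))
    for i in range(1,k):
        if st[i,4]>15: print(n,st[i,4],np.round(ce[i]),np.round(pix2plane(im,ce[i],10,fi))[0],np.round(pix2plane(im,ce[i],66,fi))[0])
W=np.hstack([a["frame"],cv2.resize(b["frame"][190:310,220:380],(640,480))])
cv2.imwrite("pics/m6.png",cv2.resize(W,(800,300))[:,:,::-1])
to([538,310,170],[np.pi,0,0]);to([538,310,2.5],[np.pi,0,0])
E
```

```text
clock: 13.7
eef_pos: [490.1, -36.9, 171.7]
tool_rot: [-3.139, 0.0, -1.2]
force: [0.4, 0.7, -1.7]
width: 17.1
wrist 171 [459. 261.] [ 495. -196.   10.] [ 506. -166.   66.]
wrist 33 [433. 297.] [ 448. -188.   10.] [ 467. -159.   66.]
scene 232 [370. 381.] [681. 335.  10.] [724. 365.  66.]
side 99 [338. 344.] [ 514. -164.   10.] [ 474. -214.   66.]
side 83 [320. 352.] [ 464. -165.   10.] [ 428. -215.   66.]
travel [-30.38, -17.03, 0.17] angular [-0.2, 0.1, -68.7] rows>= 8.0
travel [-30.34, -17.0, 16.92] angular [-0.2, 0.1, -68.7] rows>= 8.0
```

View pics/m6.png

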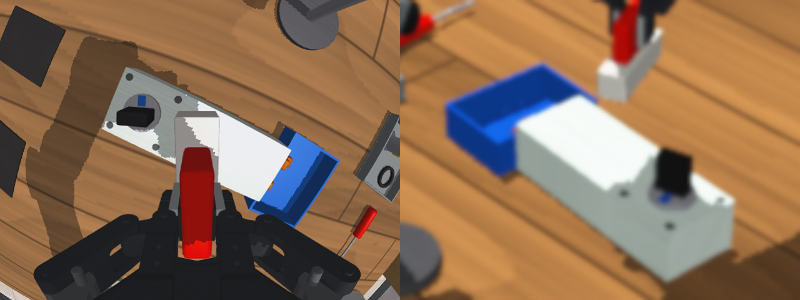

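```bash
python3 -m creep '[{"hand":0,"travel":[-4,-2,0],"angular":[0,0,-8]},{"hand":0,"travel":[-8,-4,0],"angular":[0,0,-16]},{"hand":0,"travel":[-12,-7,0],"angular":[0,0,-24]},{"hand":0,"travel":[-16,-9,0],"angular":[0,0,-32]},{"hand":0,"travel":[-20,-11,0],"angular":[0,0,-40]},{"hand":0,"travel":[-24,-13,0],"angular":[0,0,-48]},{"hand":0,"travel":[-27,-15,0],"angular":[0,0,-56]},{"hand":0,"travel":[-29,-16.5,4],"angular":[0,0,-64]},{"hand":0,"travel":[-30.3,-17,8],"angular":[0,0,-68.7]},{"hand":0,"travel":[-30.3,-17,12],"angular":[0,0,-68.7]},{"hand":0,"travel":[-30.3,-17,14.5],"angular":[0,0,-68.7]},{"hand":0,"travel":[-30.3,-17,16],"angular":[0,0,-68.7]},{"hand":0,"travel":[-30.3,-17,16.8],"angular":[0,0,-68.7]},{"hand":0,"travel":[-30.3,-17,16.9],"angular":[0,0,-68.7]}]'
python3 - <<'E'
from h import *
s=ctrl.read_state();print(s["force"])
to([538,310,2.5],[np.pi,0,0])
E
```

```text
clock: 15.25
eef_pos: [539.0, 309.2, 2.9]
tool_rot: [-3.139, -0.001, -0.001]
force: [0.2, -0.6, -1.0]
width: 17.4
[ 0.22280492 -0.5743429  -1.00873961]
travel [-0.1, -0.08, 0.04] angular [-0.2, -0.1, -0.1] rows>= 0.0
```

```bash
python3 -m creep '[{"hand":0,"travel":[0,0,0.08],"angular":[0,0,0]},{"hand":0,"travel":[0,0,0.08],"angular":[0,0,0]},{"hand":1,"travel":[0,0,0.05],"angular":[0,0,0]},{"hand":1,"travel":[0,0,0.05],"angular":[0,0,0]},{"hand":1,"travel":[0,0,0],"angular":[0,0,0]},{"hand":1,"travel":[0,0,0],"angular":[0,0,0]},{"hand":1,"travel":[0,0,0],"angular":[0,0,0]},{"hand":1,"travel":[0,0,0],"angular":[0,0,0]},{"hand":1,"travel":[0,0,-4],"angular":[0,0,0]},{"hand":1,"travel":[0,0,-9],"angular":[0,0,0]},{"hand":1,"travel":[0,0,-14],"angular":[0,0,0]},{"hand":1,"travel":[0,0,-19],"angular":[0,0,0]},{"hand":1,"travel":[0,0,-20],"angular":[0,0,0]}]'
python3 - <<'E'
from h import *
for cam in ("scene","side"):
    ctrl.get_image(cam)
    for t in ("scraper","mat","chip0","window","plug","bore","lens","camera"): print(cam,t,[(np.round(d["at"],1).tolist(),round(d["confidence"],2)) for d in ctrl.spot_point(cam,t)])
to([495,-20,180],[np.pi,0,0.3])
E
```

```text
clock: 16.55
eef_pos: [541.3, 311.5, 209.5]
tool_rot: [-3.133, -0.01, -0.001]
force: [-0.4, 0.4, -0.2]
width: 85.1
scene scraper [([544.2, 312.4, -1.8], 0.72)]
scene mat [([814.7, 41.5, 0.1], 0.94), ([304.8, 384.2, -4.0], 0.88), ([537.0, 313.1, -1.6], 0.69)]
scene chip0 []
scene window [([517.9, 48.1, 35.3], 0.85)]
scene plug [([499.4, 39.3, 10.8], 0.66), ([489.7, -61.4, 0.8], 0.66)]
scene bore [([498.6, 46.1, 57.4], 0.55), ([536.3, 314.3, -1.3], 0.17)]
scene lens []
scene camera [([732.9, -138.6, 295.3], 0.73)]
side scraper [([541.6, 309.5, -0.3], 0.71), ([485.3, -66.7, 1.5], 0.21)]
side mat [([300.2, 384.0, 1.2], 0.78), ([538.6, 313.0, -1.8], 0.57)]
side chip0 [([500.2, -180.0, 21.4], 0.57), ([502.2, -169.5, 36.1], 0.57), ([455.6, -166.8, 31.6], 0.55), ([495.6, -180.9, 9.2], 0.5), ([732.7, -138.3, -2.9], 0.43)]
side window [([513.8, 49.4, 31.2], 0.78)]
side plug [([498.9, 40.6, 7.0], 0.79), ([455.5, -174.7, 9.7], 0.3)]
side bore [([514.2, 47.1, 30.9], 0.68), ([498.7, 42.9, 61.9], 0.58)]
side lens [([735.5, -136.4, 0.9], 0.74), ([691.4, -127.3, 275.5], 0.71)]
side camera [([728.1, -131.7, 299.4], 0.62)]
travel [-4.34, 32.88, 2.2] angular [-0.1, -0.1, -17.3] rows>= 6.6
```

```bash
python3 -m creep '[{"hand":1,"travel":[-4.3,32.5,1],"angular":[0,0,0]},{"hand":1,"travel":[-4.3,32.5,1],"angular":[0,0,0]},{"hand":1,"travel":[-4.3,32.5,1],"angular":[0,0,0]},{"hand":1,"travel":[-4.3,32.5,1],"angular":[0,0,0]},{"hand":1,"travel":[-4.3,32.5,1],"angular":[0,0,0]},{"hand":1,"travel":[-4.3,32.5,1],"angular":[0,0,0]},{"hand":1,"travel":[-4.3,32.5,1],"angular":[0,0,0]},{"hand":1,"travel":[-4.3,32.5,1],"angular":[0,0,0]}]'
python3 - <<'E'
from h import *
im=ctrl.get_image("wrist");f=im["frame"]
cv2.imwrite("pics/w7.png",f[:,:,::-1]);np.save("w7.npy",f);import json;json.dump({k:np.array(im[k]).tolist() for k in im if k!="frame"},open("w7.json","w"))
for t in ("chip0","window","plug","bore","lens","camera"): print(t,[(np.round(d["at"],1).tolist(),round(d["confidence"],2)) for d in ctrl.spot_point("wrist",t)])
h=cv2.cvtColor(f,cv2.COLOR_RGB2HSV)
m=(h[...,0]>100)&(h[...,0]<125)&(h[...,1]>120)
k,l,st,ce=cv2.connectedComponentsWithStats(m.astype(np.uint8))
for i in range(1,k):
    if st[i,4]>30: print("blue",st[i],np.round(ce[i]),np.round(pix2plane(im,ce[i],68,True),1)[0])
E
```

```text
clock: 18.25
eef_pos: [494.4, -22.0, 191.6]
tool_rot: [3.141, -0.0, -0.009]
force: [-1.2, -0.8, -0.7]
width: 85.4
chip0 [([500.2, -178.6, 29.8], 0.59), ([498.0, -167.0, 43.7], 0.56)]
window [([515.1, 48.2, 35.1], 0.76)]
plug [([502.4, 43.4, 11.9], 0.93)]
bore []
lens [([687.3, -130.3, 272.2], 0.87)]
camera [([501.9, -177.3, 29.7], 0.72)]
blue [328 130  20  15 208] [337. 137.] [514.6  47.1  68. ]
blue [ 236  317  132   97 8224] [298. 375.] [ 476.8 -186.4   68. ]
```

View pics/w7.png

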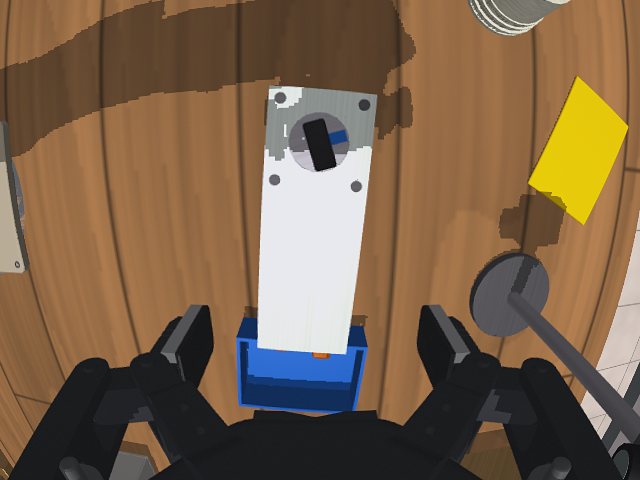

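Run:
```python
from h import *
import json
im=json.load(open("w7.json"));f=np.load("w7.npy");print(im["origin"])
roi=np.zeros(f.shape[:2],bool);roi[105:180,290:350]=1
m=(f.max(2)<45)&roi
k,l,st,ce=cv2.connectedComponentsWithStats(m.astype(np.uint8));i=1+np.argmax(st[1:,4])
ys,xs=np.nonzero(l==i);P=pix2plane(im,np.c_[xs,ys],113,True)[:,:2].astype(np.float32)
print(st[i],cv2.minAreaRect(P)); e,v=np.linalg.eigh(np.cov(P.T));print(P.mean(0),np.degrees(np.arctan2(-v[0,1],v[1,1])),np.sqrt(e*12))
s=ctrl.get_image("side");g=s["frame"]
c=proj(s,[[498,-167,40]])[0];print(c)
x,y=int(c[0]),int(c[1]);cv2.imwrite("pics/t8.png",cv2.resize(g[y-50:y+50,x-60:x+60,::-1],(720,600),interpolation=cv2.INTER_CUBIC))
cc=proj(s,[[498,-167,z] for z in (4,16,28,40,52)]);print(np.round((cc-[x-60,y-50])*6).tolist())
```

```text
[496.1324923527161, 56.48127794936396, 374.57637572775116]
[ 303  119   33   52 1069] ((499.3056335449219, 43.154327392578125), (15.46635627746582, 34.99049377441406), 15.435760498046875)
[499.24445   43.322124] 15.560267541807706 [15.0622898  34.85372722]
[333.94938689 336.60691011]
[[362.0, 377.0], [363.0, 353.0], [364.0, 328.0], [366.0, 304.0], [367.0, 279.0]]
```

View pics/t8.png

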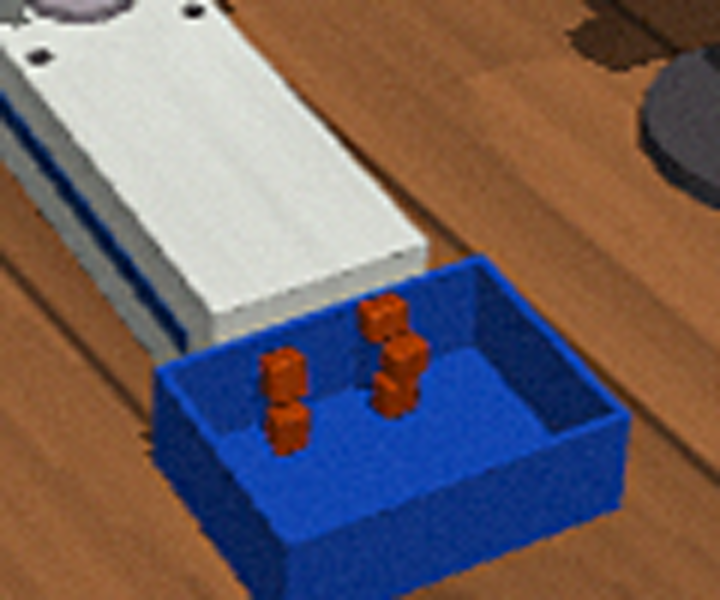

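The deck is clear. All five chips lie in the tray, two at crop (285,375/425) and three at (385,320)–(400,390). The highest underside is near 33 mm, below the 43 mm limit. Plug yaw is 15.5° at (499,43).

Run:
```python
from h import *
to([499.2,43.2,110],[np.pi,0,0.271]);to([499.2,43.2,34],[np.pi,0,0.271])
```

```text
travel [0.36, -5.78, 8.23] angular [-0.2, -0.1, -15.5] rows>= 2.0
travel [0.34, -5.75, 15.83] angular [-0.2, -0.1, -15.5] rows>= 3.4
```

```bash
python3 -m creep '[{"hand":1,"travel":[0.3,-4,5],"angular":[0,0,-8]},{"hand":1,"travel":[0.3,-5.7,7.5],"angular":[0,0,-15.5]},{"hand":1,"travel":[0.3,-5.7,8],"angular":[0,0,-15.5]},{"hand":1,"travel":[0.3,-5.7,8.5],"angular":[0,0,-15.5]}]'
python3 - <<'E'
from h import *
to([499.2,43.2,34],[np.pi,0,0.271])
E
```

```text
clock: 19.05
eef_pos: [498.1, 43.4, 106.5]
tool_rot: [-3.138, -0.001, 0.273]
force: [-0.7, -1.1, 0.4]
width: 85.3
travel [0.09, 0.07, 7.25] angular [-0.2, -0.1, 0.1] rows>= 1.4
```

```bash
python3 -m creep '[{"hand":1,"travel":[0.1,0,3.5],"angular":[0,0,0]},{"hand":1,"travel":[0.1,0,6],"angular":[0,0,0]},{"hand":1,"travel":[0.1,0,7.2],"angular":[0,0,0]},{"hand":1,"travel":[0.1,0,7.2],"angular":[0,0,0]},{"hand":0,"travel":[0.1,0,7.2],"angular":[0,0,0]},{"hand":0,"travel":[0.1,0,7.2],"angular":[0,0,0]},{"hand":0,"travel":[0.1,0,7.2],"angular":[0,0,0]},{"hand":0,"travel":[0.1,0,7.2],"angular":[0,0,0]},{"hand":0,"travel":[0.1,0,7.2],"angular":[0,0,0]},{"hand":0,"travel":[0.1,0,7.2],"angular":[0,0,0]},{"hand":0,"travel":[0.1,0,7.2],"angular":[0,0,0]},{"hand":0,"travel":[0.1,0,7.2],"angular":[0,0,0]}]'
python3 - <<'E'
from h import *
print(ctrl.read_state())
E
```

```text
clock: 20.25
eef_pos: [498.9, 43.6, 35.0]
tool_rot: [-3.139, -0.001, 0.273]
force: [-1.7, -1.1, 6.1]
width: 15.4
{'clock': 20.25, 'qpos': array([ 0.17641185,  0.71116351, -0.47693807,  2.05121563,  0.63475989,
        0.52498183, -0.49077446]), 'qd': array([-0.0031145 , -0.00019071, -0.00032121, -0.00109137,  0.00142198,
        0.00068232, -0.00041534]), 'tau': array([-2.98097748e-01, -4.59535861e+01, -5.30925706e+00, -9.61042643e+00,
        9.56164696e-02, -5.52541707e-01, -1.89004058e-03]), 'eef_pos': array([498.93758928,  43.60271157,  35.02397603]), 'tool_rot': array([-3.13910050e+00, -8.59378973e-04,  2.73103083e-01]), 'force': array([-1.69520712, -1.06148554,  6.09243771]), 'torque': array([-0.13715038,  0.28957266, -0.02779685]), 'width': 15.38148972871353}
```

```bash
python3 -m creep '[{"hand":0,"travel":[0,0,-0.5],"angular":[0,0,0]},{"hand":0,"travel":[0,0,-1.5],"angular":[0,0,0]},{"hand":0,"travel":[0,0,-3],"angular":[0,0,0]},{"hand":0,"travel":[0,0,-5],"angular":[0,0,0]},{"hand":0,"travel":[0,0,-7],"angular":[0,0,0]},{"hand":0,"travel":[0,0,-10],"angular":[0,0,0]},{"hand":0,"travel":[0,0,-13],"angular":[0,0,0]},{"hand":0,"travel":[0,0,-15],"angular":[0,0,0]},{"hand":0,"travel":[0,0,-15],"angular":[0,0,0]}]'
python3 - <<'E'
from h import *
from scipy.optimize import least_squares
s=ctrl.read_state();print(s["width"],s["force"],s["eef_pos"])
L=[[689,-132,276],[690,-129,276],[688,-128,278],[688,-127,274],[691.4,-127.3,275.5],[687.3,-130.3,272.2]]
C=[[736,-138,298],[729,-130,297],[731,-137,304],[730,-131,298],[732.9,-138.6,295.3],[728.1,-131.7,299.4]]
S=[[729,-132],[731,-136],[734,-139]]
for cam in("scene","side","wrist"):
    ctrl.get_image(cam)
    for t,Q in(("lens",L),("camera",C),("camera_stand",S)):
        for d in ctrl.spot_point(cam,t):
            p=np.round(d["at"],1).tolist();print(cam,t,p,round(d["confidence"],2))
            ref={"lens":[689,-129,275],"camera":[731,-135,300],"camera_stand":[731,-135,0]}[t]
            if np.linalg.norm(np.subtract(p,ref))<15: Q.append(p[:2] if t=="camera_stand" else p)
    for t in("plug","window"): print(cam,t,[(np.round(d["at"],1).tolist(),round(d["confidence"],2)) for d in ctrl.spot_point(cam,t)])
def res(q):
    x,y,yaw,t=q;o=np.array([x,y,300]);ax=R.from_euler('yz',[-t,yaw]).apply([1,0,0])
    return np.r_[(np.array(L)-(o-50*ax)).ravel(),(np.array(C)-o).ravel(),(np.array(S)-o[:2]).ravel()]
f=least_squares(res,[731,-135,-.1,.5],loss="soft_l1",f_scale=3);J=np.linalg.inv(f.jac.T@f.jac)
print(f.x,np.degrees(f.x[2:]),"sd",3*np.sqrt(np.diag(J)))
x,y,yaw,t=f.x;Rc=R.from_euler('yz',[-t,yaw]);vp=np.array([x,y,300])+Rc.apply([-180,0,0])
A=Rc.as_matrix();T=R.from_matrix(np.c_[A[:,0],-A[:,1],-A[:,2]])
print("vp",vp);np.save("cam.npy",f.x)
to(vp-17*A[:,0],T)
E
```

```text
clock: 21.15
eef_pos: [500.8, 43.8, 187.9]
tool_rot: [-3.14, -0.007, 0.273]
force: [0.7, 0.7, -3.2]
width: 15.6
15.569094585265795 [ 0.68691278  0.65277797 -3.17992158] [500.83247371  43.78194059 187.90605768]
scene lens [688.4, -131.1, 273.5] 0.9
scene camera [733.3, -137.1, 296.7] 0.88
scene camera_stand [729.8, -132.1, -1.8] 0.79
scene plug [([504.5, 40.4, 161.9], 0.85), ([514.3, 48.1, 191.8], 0.42), ([729.9, -133.8, -6.2], 0.4)]
scene window [([518.0, 45.4, 189.2], 0.61)]
side lens [688.2, -125.2, 275.1] 0.72
side camera [731.3, -131.1, 296.8] 0.8
side camera_stand [734.5, -137.0, 1.1] 0.74
side plug [([499.8, 42.2, 158.5], 0.7)]
side window [([511.6, 50.2, 180.9], 0.57), ([694.9, 345.9, -0.5], 0.35)]
wrist camera_stand [728.4, -137.1, 0.7] 0.66
wrist plug [([498.7, 42.8, 160.6], 0.74)]
wrist window [([515.6, 51.0, 182.6], 0.92)]
[ 7.31296987e+02 -1.35169461e+02 -1.50533012e-01  5.25327595e-01] [-8.62490625 30.09905407] sd [0.83316917 1.24747441 0.04216724 0.02583435]
vp [ 577.32933265 -111.81557846  209.73063832]
travel [2.03, 16.44, -1.66] angular [-6.5, 29.6, 23.7] rows>= 4.5
```

```bash
python3 -m creep '[{"hand":0,"travel":[0.2,2,-1],"angular":[-0.7,3,2.4]},{"hand":0,"travel":[0.5,5,-1.7],"angular":[-1.5,7,5.5]},{"hand":0,"travel":[0.9,8,-1.7],"angular":[-2.5,12,9.5]},{"hand":0,"travel":[1.2,10.5,-1.7],"angular":[-3.8,17.5,14]},{"hand":0,"travel":[1.5,13,-1.7],"angular":[-5,23,18.5]},{"hand":0,"travel":[1.8,15,-1.7],"angular":[-6,27,21.8]},{"hand":0,"travel":[2,16.2,-1.7],"angular":[-6.5,29,23.3]},{"hand":0,"travel":[2,16.4,-1.7],"angular":[-6.5,29.6,23.7]},{"hand":0,"travel":[2,16.4,-1.7],"angular":[-6.5,29.6,23.7]},{"hand":0,"travel":[2,16.4,-1.7],"angular":[-6.5,29.6,23.7]},{"hand":0,"travel":[2,16.4,-1.7],"angular":[-6.5,29.6,23.7]}]'
python3 - <<'E'
from h import *
x,y,yaw,t=np.load("cam.npy");Rc=R.from_euler('yz',[-t,yaw]);A=Rc.as_matrix();o=np.array([x,y,300])
T=R.from_matrix(np.c_[A[:,0],-A[:,1],-A[:,2]]);vp=o-180*A[:,0];to(vp-17*A[:,0],T)
fr={}
for cam in("scene","side","wrist"):
    im=ctrl.get_image(cam);fr[cam]=im["frame"].copy()
    for n in("lens","camera","window","plug","camera_stand"): print(cam,n,[(np.round(d["at"],1).tolist(),round(d["confidence"],2)) for d in ctrl.spot_point(cam,n)][:2])
    P=[o,o-50*A[:,0],vp]+[o-k*A[:,0]+18*A[:,2] for k in(30,50)]+[o-k*A[:,0]-18*A[:,2] for k in(30,50)]+[o-k*A[:,0]+18*A[:,1] for k in(30,50)]+[o-k*A[:,0]-18*A[:,1] for k in(30,50)]
    for q in proj(im,P,cam=="wrist"): cv2.circle(fr[cam],tuple(int(v) for v in np.round(q)),1 if cam=="wrist" else 0,(0,255,0),-1)
c1=proj(ctrl.get_image("scene"),[o-80*A[:,0]])[0].astype(int)
sc=cv2.resize(fr["scene"][c1[1]-50:c1[1]+50,c1[0]-65:c1[0]+65],(400,308),interpolation=cv2.INTER_NEAREST)
c2=proj(ctrl.get_image("side"),[o-80*A[:,0]])[0].astype(int)
sd=cv2.resize(fr["side"][c2[1]-60:c2[1]+60,max(0,c2[0]-78):c2[0]+78],(400,308),interpolation=cv2.INTER_NEAREST)
w=cv2.resize(fr["wrist"][120:420,240:640],(400,300))
z=np.zeros((308,800,3),np.uint8);z[:,:400]=sc;z[:,400:]=sd
b=np.zeros((292,800,3),np.uint8);b[:,:400]=w[:292]
cv2.imwrite("pics/f9.png",np.vstack([z,b])[:,:,::-1])
E
```

```text
clock: 23.15
eef_pos: [562.1, -109.5, 201.5]
tool_rot: [-3.141, -0.524, -0.151]
force: [0.7, -0.6, -2.5]
width: 15.0
travel [0.05, 0.0, 0.06] angular [0.0, 0.1, -0.0] rows>= 0.0
scene lens [([686.5, -133.1, 274.4], 0.82)]
scene camera [([732.9, -138.4, 295.4], 0.61)]
scene window [([579.7, -109.8, 213.5], 0.62), ([615.3, -421.3, 2.9], 0.27)]
scene plug [([575.2, -111.3, 181.8], 0.64)]
scene camera_stand [([728.5, -133.1, -4.2], 0.96), ([405.2, -459.8, 2.0], 0.31)]
side lens [([687.1, -126.6, 272.2], 0.8)]
side camera [([727.3, -129.4, 296.7], 0.76)]
side window [([580.6, -112.9, 208.1], 0.7), ([538.5, 309.2, 3.1], 0.63)]
side plug [([574.6, -112.1, 179.6], 0.55)]
side camera_stand [([499.9, -170.3, 39.6], 0.66), ([733.6, -137.9, 0.8], 0.61)]
wrist lens [([687.7, -129.3, 277.1], 0.75)]
wrist camera [([731.8, -137.7, 301.1], 0.74), ([577.4, -109.0, 212.7], 0.27)]
wrist window [([577.6, -110.4, 212.8], 0.82)]
wrist plug [([575.7, -109.4, 178.5], 0.8)]
wrist camera_stand [([733.5, -134.5, -0.2], 0.85)]
```

View pics/f9.png

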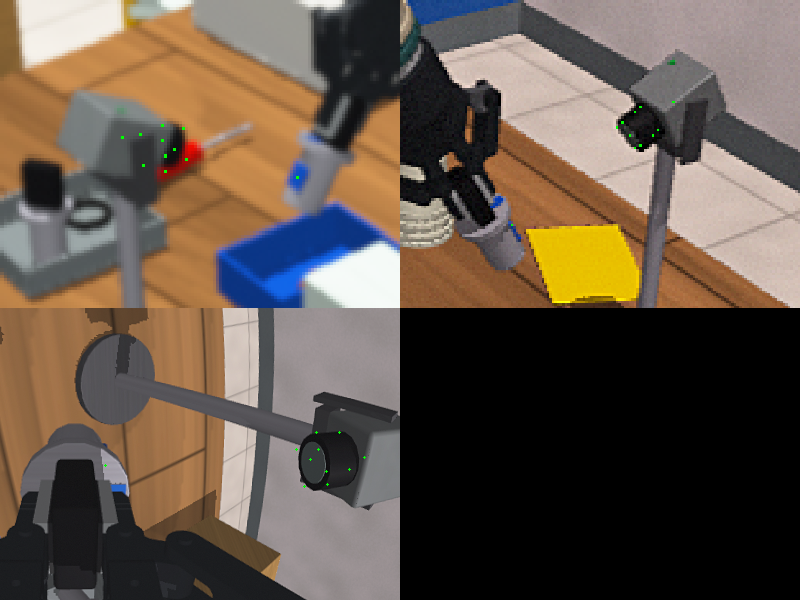

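```bash
python3 -m creep '[{"hand":0,"travel":[0,0,0],"angular":[0,0,0]},{"hand":0,"travel":[0,0,0],"angular":[0,0,0]},{"hand":0,"travel":[0,0,0],"angular":[0,0,0]},{"hand":0,"travel":[0,0,0],"angular":[0,0,0]},{"hand":0,"travel":[0,0,0],"angular":[0,0,0]}]'
python3 - <<'E'
from h import *
s=ctrl.read_state();print(s["clock"],s["eef_pos"],np.abs(s["qd"]).max(),s["width"])
print(ctrl.finish_job())
E
```

```text
clock: 24.65
eef_pos: [562.4, -109.3, 201.6]
tool_rot: [-3.141, -0.525, -0.151]
force: [-0.5, -0.1, -2.0]
width: 15.6
24.65 [ 562.41449585 -109.34370649  201.64024999] 0.0020985264350878697 15.571190715534804
the job is handed in; nothing more can be done
None
```

I carried out the whole task and handed it in at 24.65 s with the plug held still at the view point. No verdict was reported.

- **Chips:** I pushed all five off the deck with the scraper. A side view showed five in the tray, two of them stacked and three piled. The topmost underside is about 33 mm up by my estimate, against the 43 mm limit. One network fix put that chip at 43.7 mm (with a 4 mm error), others at 30–40 mm, so this is the least certain check.
- **Scraper:** It stands released on the smaller black mat, about 4–6 mm from its centre by camera estimate.
- **Plug:** I gripped it by its black grip (15.6 mm width) and lifted it straight out. The window measures about (579, -111, 211) mm, against a view point of (577, -112, 210) mm.
- **Camera direction:** I took it as 30° down and -8.6° yaw, averaged over several views. It is uncertain by about 2.5° in yaw and 1.5° in tilt, against the 12° allowed.
- **Disagreement found:** The real fingertips sit about 40 mm behind the reported TCP. My first grasp closed just above the scraper's grip because of this. I corrected for it, and the later grasps and window position agreed.

I did not measure the bystanders again at the end; nothing I saw suggested contact.

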